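# Put the mixed-up sampling heads back on their own samplers

## Robot

A 6-joint arm with a two-finger parallel gripper is mounted at the origin on the work surface. World frame = base frame: x ahead of the robot, y to its left, z up, the work surface at z = 0. Lengths are in m, angles in rad, forces in N, time in s.
With the tool pointing down it reaches from about 0.325 to 0.775 m from the base axis. Payload 5.5 kg.
Tool frame: the origin (TCP) lies midway between the tips of the shut fingers; the grasp point (between the pads) lies 19 mm behind it; z points along the fingers, y is the line along which they close (so a half turn about z gives the same grasp; the last joint's range is limited). The gripper opens to 88 mm and grips with 3 to 60 N. Pads are 20 mm wide; open, the fingers measure 115 mm over their backs; the gripper's body (75 mm by 178 mm) begins 61 mm behind the grasp point.
Start: joints at [-1.279, 0.091, 1.231, -0, 1.82, -0.057], TCP at [0.205, -0.564, 0.223] pointing down, gripper open.
Joint ranges: [-2.87, 2.87], [-0.86, 2.18], [0.17, 2.46], [-1.51, 4.65], [0.06, 2.69], [-2.65, 2.65]. Speed limits (rad/s): [2.57, 2.57, 3.01, 3.14, 3.14, 3.14].

## Interface

Orientations are given as a rotation vector (axis times angle).
In Python, from station import manip gives the robot as it stands.
- The arm moves only by the shell command python3 -m inch 'ROWS' [FORCE]. ROWS is JSON, a list of rows, each a list of 7 numbers: the shift along the tool's x, y, z in units of 30 mm (1.0 is 30 mm), then the turn, a rotation vector about the tool's x, y, z in units of 2 pi rad (1.0 is 2 pi rad), then the closure, from 0 (fully open) to 1 (shut). In form: [[dx, dy, dz, wx, wy, wz, fingers], ...]. A call has 1 to 20 rows; each row shifts and turns the commanded pose from where the row before left it, along the tool's axes as they then stand; what a row does not reach is not made up. A row lasts 1/12 s, in which the tool goes at most 41.7 mm and 7.16 degrees, less where a joint would pass 70% of its speed; a pose out of reach is approached as far as the arm can. A call with a number of a shift or a turn outside -1 to 1 is refused whole. A call with a gripper value outside its range is refused whole. The fingers move at their own pace and stop on an object; FORCE is the grip in N (left out, the last holds). Time passes only in rows, so rows that do not move let the fingers close. It gives the time, the measured TCP pose, the force, the opening and the grip force at its end, in the units of the state.
- manip.state(): the state, without advancing time (a new reading comes with each control period).
- manip.grab_frame(name): name is "scene" or "top" or "wrist"; returns the picture (420x560x3 uint8, blue, green, red); there is no depth.
- manip.get_calibration(name): a dict with "intrinsics" (3x3 intrinsics, pixels), "R" (3x3) and "t" (3): a world point X has camera coordinates R X + t. Camera axes: x right, y down, z forward; pixel columns grow to the right and rows downward; lengths in m; the calibration is good to about 2 mm. The wrist camera is an equidistant fisheye: a pixel r from the principal point sees the ray r / f radians off the axis. A picture is of the moment at which its call begins: read the wrist's pose just before it. get_calibration takes no time and is no camera call; for the wrist camera it gives the pose at the moment of the call.
- manip.job_done(): hands the job in; it is judged then, once.
The state is a dict: "time": time; "qpos": joint angles; "qvel": joint speeds; "joint_torque": joint torques, N m; "eef_pos": TCP position; "eef_rot": TCP orientation; "force": force on the tool from outside, world axes, zero at the start; "torque": the same for the moment, N m; "grip_width": finger opening in m; "gripper_force": force on a finger pad.
Only numpy, scipy, OpenCV 4.12 (cv2) and the standard library are available. Lean on these libraries where they do the work, as an engineer would, in place of code of your own. Each camera call takes 0.05 s, during which the arm holds its last target. There are 200 camera calls.

## Task

After cleaning, the three sampling heads were put back on the wrong samplers: move each one to the sampler whose colour matches its band and cap, using the empty parking stand as the in-between place. The heads are clean and delicate, so keep them upright, never let one touch the bench, and lower each right down into its cup without dropping it. At the end the stand is empty again, and the jar, the filter box and the screwdriver are where they were.

Things in the scene. Friction and masses are not known exactly. Their poses are not given: they have to be found in the camera images.
- head_yellow: yellow sampling head: a stack of white louvre plates 52 mm across, with a yellow band and a yellow cap. Loose, about 220 g, round, 100 mm tall, foot 40 mm across; grip it 60 to 94 mm up. Origin: centre of the underside; z up. At the start it stands in the cup of a sampler of another colour.
- head_blue: blue sampling head: a matt black impactor, a 44 mm barrel above a 52 mm step (the step ends 56 mm up), with a blue band and a blue cap. Loose, about 220 g, round, 100 mm tall, foot 40 mm across; grip it 60 to 94 mm up. Origin: centre of the underside; z up. At the start it stands in the cup of a sampler of another colour.
- head_red: red sampling head: a bare steel cyclone, a 40 mm barrel from 54 mm up, tapering below that, with a red band and a red cap. Loose, about 220 g, round, 100 mm tall, foot 40 mm across; grip it 60 to 94 mm up. Origin: centre of the underside; z up. At the start it stands in the cup of a sampler of another colour.
- sampler_yellow: yellow sampler: a grey box 100 x 100 mm, 48 mm high, with a yellow front panel and a yellow disc round the black cup on top. Fixed. The cup is over its centre: flat floor 56 mm across, 52 mm above the bench, widening to a 68 mm mouth, rim 64 mm above the bench; a head stands in it loosely. Origin: centre of the underside, at bench height; front faces its -x, z up.
- sampler_blue: blue sampler: a grey box 100 x 100 mm, 48 mm high, with a blue front panel and a blue disc round the black cup on top. Fixed. The cup is over its centre: flat floor 56 mm across, 52 mm above the bench, widening to a 68 mm mouth, rim 64 mm above the bench; a head stands in it loosely. Origin: centre of the underside, at bench height; front faces its -x, z up.
- sampler_red: red sampler: a grey box 100 x 100 mm, 48 mm high, with a red front panel and a red disc round the black cup on top. Fixed. The cup is over its centre: flat floor 56 mm across, 52 mm above the bench, widening to a 68 mm mouth, rim 64 mm above the bench; a head stands in it loosely. Origin: centre of the underside, at bench height; front faces its -x, z up.
- stand: parking stand: a round aluminium foot 96 mm across with a white cup on top, the same cup at the same heights as on the samplers (floor 52 mm, rim 64 mm above the bench). Fixed; empty at the start. Origin: centre of the underside, at bench height, straight below the cup's centre.
- jar: amber glass jar with a white lid, 54 mm across, 55 mm tall, loose, a bystander. Origin: centre of the underside.
- filter_box: flat white filter box with a clear lid, 70 x 85 mm, 29 mm tall, loose, a bystander. Origin: centre of the underside.
- screwdriver: screwdriver with a green handle, 150 mm long, lying on the bench, loose, a bystander. Its own x axis runs from handle to tip; origin near its middle, at bench height.
Not all that is in view belongs to the job. What is shaped like the head_yellow but orange is not meant.

How it is judged:
By the outcome, as a careful person would: the job done as asked, in the order asked, and still so for the second after the job is handed in, with the robot touching nothing.
It also fails if it takes over 115 s, if anything falls off the work surface, if the arm or the gripper's body presses on something with over 40 N, if the wrist force passes 120 N, or if a joint passes its speed limit or range.

## Working session

There is one attempt and no reset: what is moved stays moved. The work goes in short steps, Python scripts to look and compute and a shell command to move; the robot and the scene stay as the last step left them, time stands still between calls to the robot, and variables do not carry over. Pictures are saved under pics/ and viewed, at most 14 in all, crops included, and the job is handed in when it is done.

```bash
mkdir -p pics; ls; python3 - <<'E'
from station import manip
import cv2,numpy as np
for n in("top","scene"):
    cv2.imwrite(f"pics/{n}0.png",manip.grab_frame(n))
    c=manip.get_calibration(n);print(n,np.round(c["intrinsics"],1).tolist(),np.round(c["R"],3).tolist(),np.round(c["t"],3))
s=manip.state();print(s["time"],s["eef_pos"],s["eef_rot"],s["grip_width"])
E
```

```text
pics
top [[523.8, 0.0, 278.1], [0.0, 523.8, 210.1], [0.0, 0.0, 1.0]] [[-0.014, -1.0, 0.001], [-0.994, 0.013, -0.108], [0.108, -0.003, -0.994]] [-0.014  0.543  1.074]
scene [[403.2, 0.0, 282.4], [0.0, 403.2, 213.9], [0.0, 0.0, 1.0]] [[-0.234, 0.972, 0.019], [0.7, 0.182, -0.69], [-0.674, -0.148, -0.724]] [ 0.135 -0.344  1.266]
0.1 [ 0.20498647 -0.56362329  0.22161379] [-3.09224618e+00 -5.44776671e-01  2.76701399e-04] 0.08763729338822819
```

View pics/top0.png

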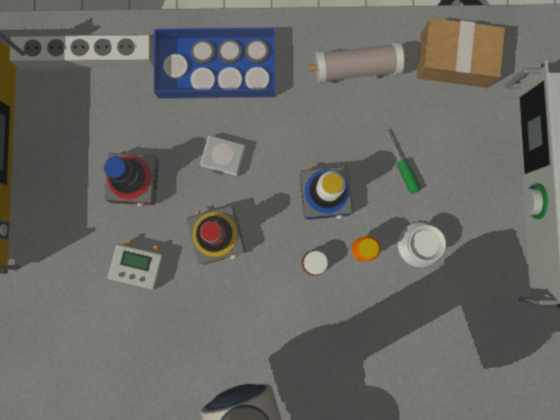

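View pics/scene0.png

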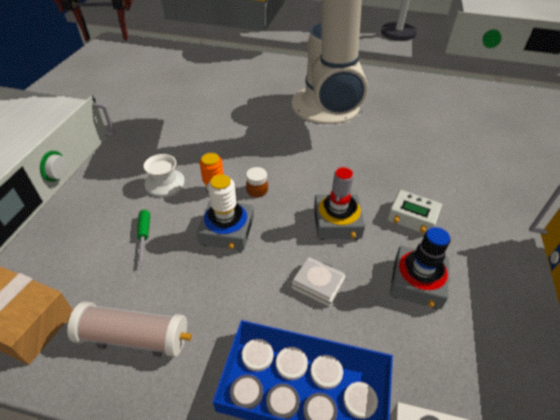

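```bash
cat > h.py <<'E'
from station import manip
import cv2,numpy as np
def ray(n,u,v,z,c=None):
    c=c or manip.get_calibration(n);R=np.array(c["R"]);t=np.array(c["t"]);K=np.array(c["intrinsics"])
    d=R.T@np.linalg.solve(K,[u,v,1]);o=-R.T@t
    return (o+d*(z-o[2])/d[2])
def proj(n,X):
    c=manip.get_calibration(n);p=np.array(c["intrinsics"])@(np.array(c["R"])@X+c["t"]);return p[:2]/p[2]
RNG={"red":[((0,140,70),(5,255,255)),((172,140,70),(180,255,255))],"yellow":[((19,140,90),(32,255,255))],"blue":[((105,140,60),(122,255,255))]}
def mask(im,col):
    h=cv2.cvtColor(im,cv2.COLOR_BGR2HSV)
    return sum(cv2.inRange(h,np.array(a),np.array(b)) for a,b in RNG[col])
E
python3 - <<'E'
from h import *
for n in("top","scene"):
    im=cv2.imread(f"pics/{n}0.png")
    for col in RNG:
        m=mask(im,col)
        k,l,st,ce=cv2.connectedComponentsWithStats(m)
        for i in range(1,k):
            if st[i,4]<25:continue
            x,y,w,h,a=st[i]
            if w>100 or (n=="top" and not(100<ce[i][0]<460 and ce[i][1]>100)): continue
            pts=cv2.findNonZero((l==i).astype(np.uint8));hu=cv2.convexHull(pts);M=cv2.moments(hu)
            c=(M["m10"]/M["m00"],M["m01"]/M["m00"])
            print(n,col,(x,y,w,h,a),"hull",np.round(c,1),"z.152",ray(n,*c,.152)[:2].round(3),"z.05",ray(n,*c,.05)[:2].round(3))
t=cv2.imread("pics/top0.png")[140:280,95:460];t=cv2.resize(t,None,fx=2.19,fy=2.19,interpolation=cv2.INTER_CUBIC)
s=cv2.imread("pics/scene0.png")[140:310,130:460];s=cv2.resize(s,(799,290),interpolation=cv2.INTER_CUBIC)
cv2.imwrite("pics/crop.png",np.vstack([t[:, :799],s]))
E
```

```text
top red (np.int32(108), np.int32(156), np.int32(43), np.int32(43), np.int32(343)) hull [129.5 177.5] z.152 [0.595 0.258] z.05 [0.613 0.287]
top red (np.int32(201), np.int32(223), np.int32(19), np.int32(18), np.int32(256)) hull [210.  231.2] z.152 [0.492 0.106] z.05 [0.499 0.119]
top yellow (np.int32(323), np.int32(174), np.int32(20), np.int32(19), np.int32(307)) hull [332.3 183. ] z.152 [ 0.58  -0.124] z.05 [ 0.596 -0.135]
top yellow (np.int32(193), np.int32(212), np.int32(44), np.int32(44), np.int32(464)) hull [214.5 233.9] z.152 [0.487 0.098] z.05 [0.493 0.11 ]
top yellow (np.int32(358), np.int32(238), np.int32(21), np.int32(21), np.int32(336)) hull [368.2 247.9] z.152 [ 0.457 -0.188] z.05 [ 0.46  -0.205]
top blue (np.int32(105), np.int32(157), np.int32(20), np.int32(21), np.int32(326)) hull [114.6 166.9] z.152 [0.616 0.286] z.05 [0.636 0.318]
top blue (np.int32(305), np.int32(170), np.int32(43), np.int32(43), np.int32(341)) hull [325.3 192. ] z.152 [ 0.563 -0.11 ] z.05 [ 0.577 -0.12 ]
scene red (np.int32(335), np.int32(167), np.int32(18), np.int32(12), np.int32(168)) hull [343.6 1
[... 794 characters left out ...]
(542), np.int32(209), np.int32(18), np.int32(47), np.int32(420)) hull [551.6 233.5] z.152 [0.565 0.479] z.05 [0.456 0.548]
scene yellow (np.int32(181), np.int32(333), np.int32(10), np.int32(7), np.int32(43)) hull [185.5 335.8] z.152 [ 0.899 -0.063] z.05 [ 0.855 -0.099]
scene blue (np.int32(204), np.int32(207), np.int32(43), np.int32(27), np.int32(382)) hull [225.4 219.8] z.152 [ 0.677 -0.082] z.05 [ 0.59  -0.121]
scene blue (np.int32(426), np.int32(227), np.int32(24), np.int32(19), np.int32(333)) hull [437.7 236.2] z.152 [0.622 0.284] z.05 [0.524 0.316]
scene blue (np.int32(417), np.int32(262), np.int32(17), np.int32(7), np.int32(31)) hull [424.3 265.7] z.152 [0.692 0.261] z.05 [0.608 0.289]
```

View pics/crop.png

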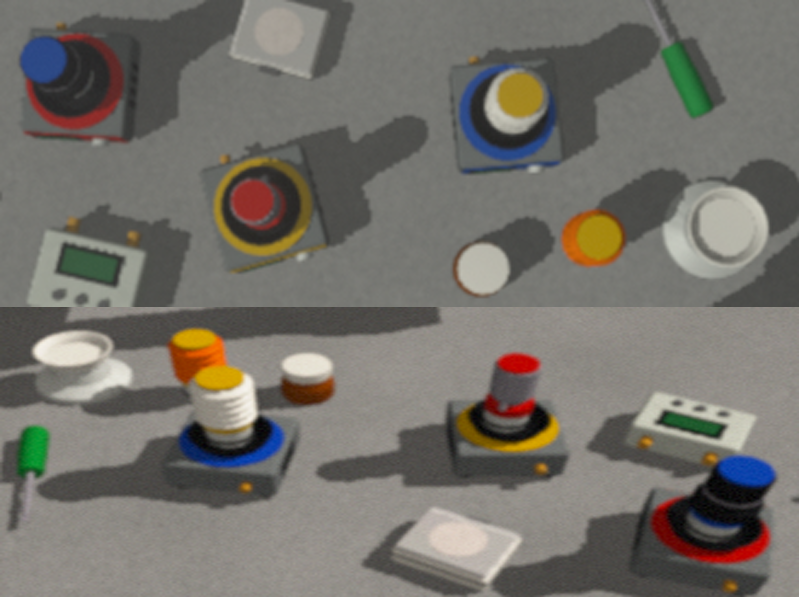

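The yellow-capped candidates are (332,183), a white louvre stack on the blue sampler, and (368,248), an orange body standing on the bench. The first fits the description and is head_yellow. The second is the orange decoy. The blue head is on the red sampler (115,167), the red head is on the yellow sampler (210,231), and the stand is at about (424,244).

The cap centres at z=.152 agree in both views to about 4–6 mm. First I'll square the tool with the world, then move over the yellow head.

```bash
python3 -m inch '[[0,0,0,0,0,0.0185,0],[0,0,0,0,0,0.0185,0],[0,0,0,0,0,0.0185,0],[0,0,0,0,0,0,0],[0.57,-0.667,0,0,0,0,0],[0.57,-0.667,0,0,0,0,0],[0.57,-0.667,0,0,0,0,0],[0.57,-0.667,0,0,0,0,0],[0.57,-0.667,0,0,0,0,0],[0.57,-0.667,0,0,0,0,0],[0.57,-0.667,0,0,0,0,0],[0.57,-0.667,0,0,0,0,0],[0.57,-0.667,0,0,0,0,0],[0.57,-0.667,0,0,0,0,0],[0.57,-0.667,0,0,0,0,0],[0.57,-0.667,0,0,0,0,0],[0.57,-0.667,0,0,0,0,0],[0.57,-0.667,0,0,0,0,0],[0,0,0,0,0,0,0]]'
python3 - <<'E'
from h import *
s=manip.state();print(s["eef_pos"],s["eef_rot"],s["time"])
im=manip.grab_frame("wrist");cv2.imwrite("pics/w0.png",im)
c=manip.get_calibration("wrist");print(c)
# stand from top0
t=cv2.imread("pics/top0.png")
for u,v,z in((427,243.2,.052),(426.3,243.6,.064)):print(ray("top",u,v,z))
E
```

```text
time: 1.68
eef_pos: [0.4466, -0.2804, 0.2223]
eef_rot: [-3.14, -0.013, -0.001]
force: [0.3, -0.6, 0.1]
grip_width: 0.0882
gripper_force: 0.0
[ 0.44661989 -0.28044992  0.22226226] [-3.13962730e+00 -1.29270300e-02 -1.02103113e-03] 1.6833
{'intrinsics': array([[325.1922621 ,   0.        , 279.20057295],
       [  0.        , 325.1922621 , 208.50013969],
       [  0.        ,   0.        ,   1.        ]]), 'R': array([[ 6.62459100e-03, -9.99976458e-01, -1.78850816e-03],
       [-9.58276459e-01, -6.85943643e-03,  2.85760699e-01],
       [-2.85766240e-01, -1.79162494e-04, -9.58299340e-01]]), 't': array([-0.28455442,  0.39023357,  0.51695958])}
[ 0.46827085 -0.32588552  0.052     ]
[ 0.46698751 -0.32100043  0.064     ]
```

View pics/w0.png

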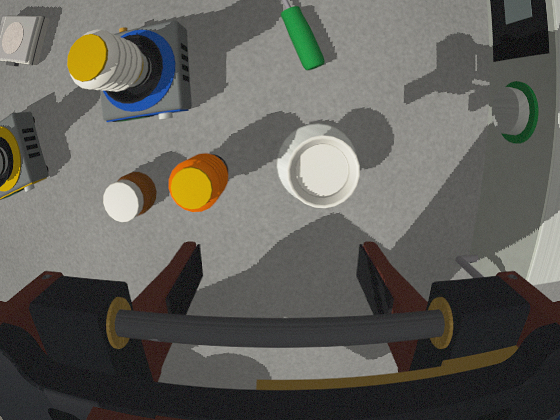

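The wrist view shows the stand cup with its floor at about (325,168), the yellow head's cap at (88,58) on the blue disc, and the orange decoy at (193,188). I'll compute these with the fisheye model.

```bash
cat >> h.py <<'E'
def wray(u,v,z,c):
    K=np.array(c["intrinsics"]);R=np.array(c["R"]);t=np.array(c["t"])
    p=cv2.fisheye.undistortPoints(np.array([[[u,v]]],float),K,np.zeros(4))[0,0]
    d=R.T@[p[0],p[1],1];o=-R.T@t
    return (o+d*(z-o[2])/d[2])[:2].round(4)
E
python3 - <<'E'
from h import *
im=cv2.imread("pics/w0.png");c=manip.get_calibration("wrist")
def hull(m,x0,y0,x1,y1,cl=True):
    q=np.zeros_like(m);q[y0:y1,x0:x1]=m[y0:y1,x0:x1]
    k,l,st,ce=cv2.connectedComponentsWithStats(q);i=1+np.argmax(st[1:,4])
    h=cv2.convexHull(cv2.findNonZero((l==i).astype(np.uint8)));M=cv2.moments(h)
    return M["m10"]/M["m00"],M["m01"]/M["m00"],st[i]
u,v,s=hull(mask(im,"yellow"),50,20,125,95);print("cap",u,v,s,wray(u,v,.152,c))
u,v,s=hull(mask(im,"blue"),80,20,200,125);print("disc",u,v,s,wray(u,v,.05,c))
g=cv2.cvtColor(im,cv2.COLOR_BGR2GRAY)
for th in(200,225):
    u,v,s=hull((g>th).astype(np.uint8),270,110,370,215);print("stand",th,u,v,s,wray(u,v,.064,c),wray(u,v,.052,c))
# pts on floor & rim extremes
for a in((301,168),(351,168),(279,168),(359,168)):print(a,wray(*a,.052,c),wray(*a,.064,c))
E
```

```text
cap 86.9807536231884 57.24289855072463 [  67   34   41   48 1445] [ 0.578  -0.1294]
disc 139.82720061907526 71.0042561423873 [ 103   30   72   82 1412] [ 0.5764 -0.1319]
stand 200 318.7407857879994 170.53814683768243 [ 277  136   82   72 3329] [ 0.4682 -0.3211] [ 0.4661 -0.3226]
stand 225 287.65608465608466 177.47178130511463 [278 161  24  40 211] [ 0.4608 -0.2901] [ 0.4584 -0.2904]
(301, 168) [ 0.4685 -0.304 ] [ 0.4705 -0.3032]
(351, 168) [ 0.4695 -0.3567] [ 0.4715 -0.354 ]
(279, 168) [ 0.4683 -0.2813] [ 0.4703 -0.2814]
(359, 168) [ 0.4697 -0.3654] [ 0.4717 -0.3623]
```

```bash
python3 -m inch '[[0.55,-0.64,0,0,0,0,0],[0.55,-0.64,0,0,0,0,0],[0.55,-0.64,0,0,0,0,0],[0.55,-0.64,0,0,0,0,0],[0.55,-0.64,0,0,0,0,0],[0.55,-0.64,0,0,0,0,0],[0.55,-0.64,0,0,0,0,0],[0.55,-0.64,0,0,0,0,0],[0,0,0,0,0,0,0],[0,0,0,0,0,0,0]]'
cat >> h.py <<'E'
def blobs(im,col,c,amin=60):
    k,l,st,ce=cv2.connectedComponentsWithStats(mask(im,col))
    for i in range(1,k):
        if st[i,4]<amin: continue
        h=cv2.convexHull(cv2.findNonZero((l==i).astype(np.uint8)));M=cv2.moments(h)
        u,v=M["m10"]/M["m00"],M["m01"]/M["m00"]
        print(col,st[i].tolist(),"cap",wray(u,v,.152,c),"disc",wray(u,v,.05,c))
def look(name):
    s=manip.state();c=manip.get_calibration("wrist");im=manip.grab_frame("wrist");cv2.imwrite(f"pics/{name}.png",im)
    print(s["eef_pos"].round(4) if hasattr(s["eef_pos"],"round") else s["eef_pos"],s["time"])
    for k in RNG: blobs(im,k,c)
    return im,c
E
python3 -c "
from h import *
look('w1')"
```

```text
time: 2.57
eef_pos: [0.5764, -0.1303, 0.222]
eef_rot: [3.141, 0.005, -0.002]
force: [-0.4, -0.4, 0.1]
grip_width: 0.088
gripper_force: 0.0
[ 0.5764 -0.1303  0.222 ] 2.5667
red [0, 144, 8, 51, 284] cap [0.6228 0.1337] disc [0.6087 0.2502]
red [75, 249, 23, 30, 372] cap [0.5332 0.0444] disc [0.4795 0.1215]
yellow [243, 130, 9, 9, 66] cap [ 0.6406 -0.1072] disc [ 0.6343 -0.097 ]
yellow [247, 190, 52, 50, 2037] cap [ 0.581 -0.125] disc [ 0.5485 -0.1228]
yellow [64, 220, 60, 61, 928] cap [0.5497 0.029 ] disc [0.5034 0.0993]
yellow [325, 292, 37, 25, 753] cap [ 0.4995 -0.185 ] disc [ 0.431  -0.2091]
yellow [106, 299, 11, 49, 161] cap [0.4668 0.0335] disc [0.3838 0.1058]
yellow [439, 299, 14, 50, 176] cap [ 0.4664 -0.2933] disc [ 0.3832 -0.3654]
yellow [306, 380, 17, 9, 61] cap [ 0.4008 -0.1652] disc [ 0.2887 -0.1807]
blue [6, 0, 182, 37, 3007] cap [0.7518 0.0415] disc [0.7947 0.1173]
blue [230, 142, 87, 70, 1347] cap [ 0.6074 -0.1257] disc [ 0.5866 -0.1237]
```

View pics/w1.png

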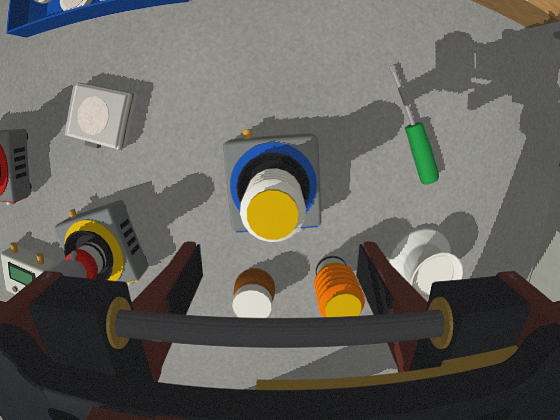

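The yellow cap is just ahead of the finger midline, at (.581,-.125), so it's consistent with the earlier views. Next I descend and grip.

```bash
python3 -m inch '[[0.12,-0.16,0.4,0,0,0,0],[0,0,0.6,0,0,0,0],[0,0,0.6,0,0,0,0],[0,0,0.6,0,0,0,0],[0,0,0.5,0,0,0,0],[0,0,0.4,0,0,0,0],[0,0,0.3,0,0,0,0],[0,0,0.2,0,0,0,0],[0,0,0.1,0,0,0,0],[0,0,0,0,0,0,0],[0,0,0,0,0,0,0.6],[0,0,0,0,0,0,1],[0,0,0,0,0,0,1],[0,0,0,0,0,0,1],[0,0,0,0,0,0,1],[0,0,0,0,0,0,1],[0,0,0,0,0,0,1],[0,0,0,0,0,0,1]]' 18
```

```text
time: 4.12
eef_pos: [0.5801, -0.1253, 0.1119]
eef_rot: [3.142, 0.0, 0.001]
force: [-0.1, 0.8, 0.4]
grip_width: 0.0517
gripper_force: 18.0
```

```bash
python3 -m inch '[[0,0,-0.2,0,0,0,1],[0,0,-0.4,0,0,0,1],[0,0,-0.6,0,0,0,1],[0,0,-0.6,0,0,0,1],[0,0,-0.6,0,0,0,1],[0,0,-0.6,0,0,0,1],[0,0,-0.5,0,0,0,1],[0,0,-0.4,0,0,0,1],[0,0,-0.2,0,0,0,1],[0,0,0,0,0,0,1],[0,0,0,0,0,0,1]]' 18
python3 -c "
from h import *
look('w2')
im=manip.grab_frame('top');cv2.imwrite('pics/t2.png',cv2.resize(im[130:290,280:480],(800,600),interpolation=cv2.INTER_CUBIC))"
```

```text
time: 5.03
eef_pos: [0.58, -0.1253, 0.2344]
eef_rot: [-3.141, -0.0, 0.0]
force: [-0.1, 0.2, -2.5]
grip_width: 0.0518
gripper_force: 18.0
[ 0.58   -0.1253  0.2344] 5.0333
red [0, 139, 17, 61, 492] cap [0.6251 0.1467] disc [0.6113 0.2607]
red [84, 249, 23, 35, 387] cap [0.5303 0.0481] disc [0.4768 0.1208]
red [65, 280, 11, 23, 119] cap [0.4956 0.09  ] disc [0.4275 0.1803]
yellow [248, 133, 9, 9, 64] cap [ 0.6413 -0.1049] disc [ 0.6343 -0.0963]
yellow [73, 220, 59, 62, 916] cap [0.5482 0.0336] disc [0.5022 0.1002]
yellow [236, 257, 88, 61, 4497] cap [ 0.5121 -0.1253] disc [ 0.4509 -0.1252]
yellow [328, 300, 8, 17, 78] cap [ 0.4915 -0.1721] disc [ 0.4218 -0.1916]
yellow [169, 302, 18, 54, 338] cap [ 0.4646 -0.0268] disc [0.3835 0.0145]
yellow [373, 302, 18, 54, 344] cap [ 0.465  -0.2237] disc [ 0.3841 -0.2648]
yellow [181, 356, 295, 34, 2984] cap [ 0.4045 -0.1826] disc [ 0.2982 -0.2065]
blue [14, 0, 180, 41, 3436] cap [0.7562 0.0399] disc [0.7973 0.1092]
blue [236, 145, 84, 71, 1343] cap [ 0.6065 -0.1239] disc [ 0.5849 -0.1232]
```

View pics/w2.png

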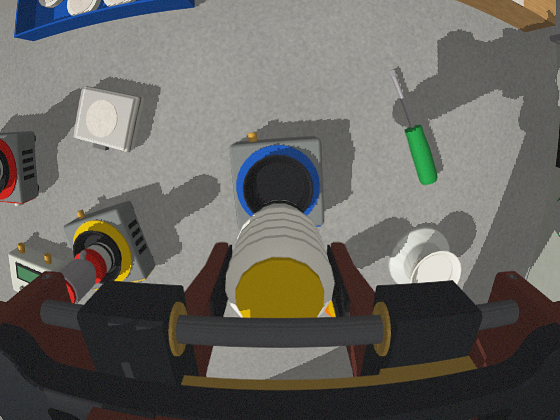

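```bash
python3 - <<'E'
from h import *
from scipy.spatial.transform import Rotation as Ro
im=cv2.imread("pics/w0.png")
K=np.array([[325.192,0,279.2],[0,325.192,208.5],[0,0,1]])
R=np.array([[ 6.62459100e-03,-9.99976458e-01,-1.78850816e-03],[-9.58276459e-01,-6.85943643e-03,2.85760699e-01],[-2.85766240e-01,-1.79162494e-04,-9.58299340e-01]]);t=np.array([-0.28455442,0.39023357,0.51695958])
a=np.linspace(0,2*np.pi,60)
def circ(x,y,z,r):return np.c_[x+r*np.cos(a),y+r*np.sin(a),0*a+z]
big=cv2.resize(im[110:220,265:375],(560,560),interpolation=cv2.INTER_CUBIC);f=560/110
for (z,r,col) in((.052,.028,(0,0,255)),(.064,.034,(0,200,0)),(.0,.048,(255,0,0))):
    p=cv2.fisheye.projectPoints(circ(.468,-.324,z,r)[:,None],Ro.from_matrix(R).as_rotvec(),t,K,np.zeros(4))[0][:,0]
    cv2.polylines(big,[np.int32((p-[265,110]+.5)*f)],True,col,1)
cv2.imwrite("pics/ov.png",big)
E
```

```text
(no output)
```

View pics/ov.png

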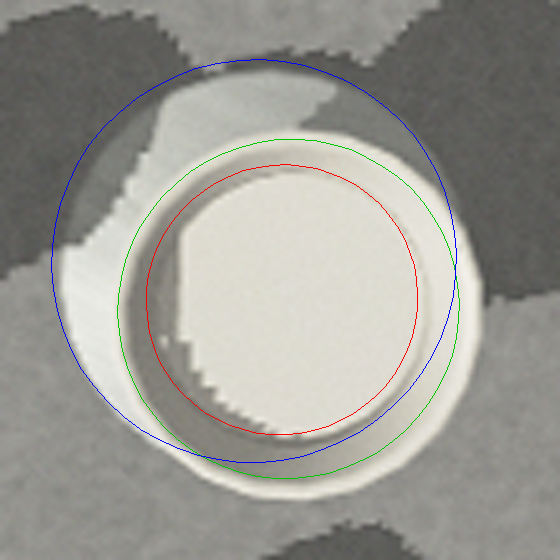

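The overlay is about 2 mm off, which puts the stand cup at (.467,-.326).

```bash
python3 -m inch '[[-0.15,0.26,0,0,0,0,1],[-0.3,0.53,0,0,0,0,1],[-0.4,0.71,0,0,0,0,1],[-0.4,0.71,0,0,0,0,1],[-0.4,0.71,0,0,0,0,1],[-0.4,0.71,0,0,0,0,1],[-0.4,0.71,0,0,0,0,1],[-0.4,0.71,0,0,0,0,1],[-0.4,0.71,0,0,0,0,1],[-0.3,0.53,0,0,0,0,1],[-0.2,0.36,0,0,0,0,1],[0,0,0,0,0,0,1],[0,0,0,0,0,0,1],[0,0,0,0,0,0,1]]' 18
```

```text
time: 6.3
eef_pos: [0.4679, -0.3241, 0.2344]
eef_rot: [-3.141, -0.001, 0.0]
force: [-0.2, 0.4, -1.7]
grip_width: 0.0515
gripper_force: 18.0
```

```bash
python3 -m inch '[[-0.03,0.06,0.2,0,0,0,1],[0,0,0.4,0,0,0,1],[0,0,0.5,0,0,0,1],[0,0,0.5,0,0,0,1],[0,0,0.5,0,0,0,1],[0,0,0.5,0,0,0,1],[0,0,0.5,0,0,0,1],[0,0,0.4,0,0,0,1],[0,0,0.2,0,0,0,1],[0,0,0.1,0,0,0,1],[0,0,0.1,0,0,0,1],[0,0,0.05,0,0,0,1],[0,0,0,0,0,0,1],[0,0,0,0,0,0,1]]' 18
```

```text
time: 7.47
eef_pos: [0.4669, -0.3269, 0.1169]
eef_rot: [3.141, 0.0, 0.002]
force: [-0.6, -0.1, -1.9]
grip_width: 0.0517
gripper_force: 18.0
```

```bash
python3 -m inch '[[0,0,0.05,0,0,0,1],[0,0,0.04,0,0,0,1],[0,0,0.03,0,0,0,1],[0,0,0.03,0,0,0,1],[0,0,0,0,0,0,1],[0,0,0,0,0,0,1]]' 18
```

```text
time: 7.97
eef_pos: [0.4668, -0.3267, 0.1119]
eef_rot: [3.141, 0.0, 0.001]
force: [0.7, -0.5, -0.6]
grip_width: 0.0517
gripper_force: 18.0
```

```bash
python3 -m inch '[[0,0,0.015,0,0,0,1],[0,0,0,0,0,0,1],[0,0,0,0,0,0,1]]' 18; python3 -m inch '[[0,0,0,0,0,0,0.35],[0,0,0,0,0,0,0.3],[0,0,0,0,0,0,0.2],[0,0,0,0,0,0,0],[0,0,0,0,0,0,0],[0,0,0,0,0,0,0],[0,0,-0.2,0,0,0,0],[0,0,-0.5,0,0,0,0],[0,0,-0.7,0,0,0,0],[0,0,-0.8,0,0,0,0],[0,0,-0.8,0,0,0,0],[0,0,-0.6,0,0,0,0],[0,0,-0.4,0,0,0,0],[0,0,0,0,0,0,0]]'
python3 -c "
from h import *
look('w3')"
```

```text
time: 8.22
eef_pos: [0.4668, -0.3267, 0.1118]
eef_rot: [3.141, 0.0, 0.001]
force: [-1.2, 1.8, 2.6]
grip_width: 0.0521
gripper_force: 18.0
time: 9.38
eef_pos: [0.4674, -0.3272, 0.235]
eef_rot: [3.138, 0.0, 0.007]
force: [0.2, 0.2, 1.2]
grip_width: 0.0879
gripper_force: 0.0
[ 0.4674 -0.3272  0.235 ] 9.3833
yellow [0, 156, 7, 47, 227] cap [ 0.5036 -0.0463] disc [0.4865 0.0708]
yellow [133, 188, 37, 38, 1084] cap [ 0.4749 -0.2219] disc [ 0.4457 -0.1781]
yellow [254, 192, 49, 47, 1827] cap [ 0.4678 -0.3262] disc [ 0.4357 -0.3259]
yellow [106, 298, 12, 50, 180] cap [ 0.3507 -0.1561] disc [ 0.2697 -0.0849]
yellow [435, 298, 18, 51, 240] cap [ 0.3474 -0.4969] disc [ 0.2651 -0.5678]
yellow [257, 346, 261, 44, 2252] cap [ 0.2908 -0.4464] disc [ 0.1848 -0.4963]
blue [75, 57, 63, 77, 1246] cap [ 0.5691 -0.1867] disc [ 0.5792 -0.1283]
blue [80, 132, 64, 12, 86] cap [ 0.5339 -0.1885] disc [ 0.5294 -0.1309]
```

View pics/w3.png

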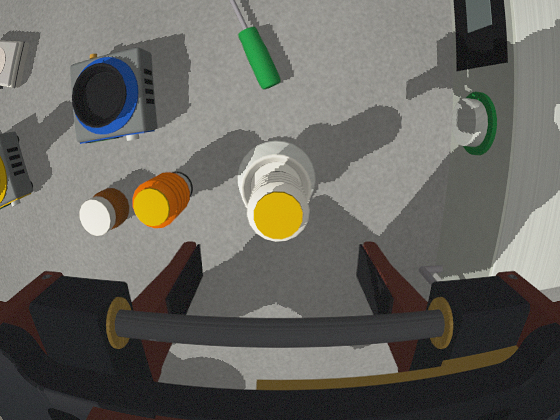

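The yellow head stands upright in the stand at (.468,-.326), cap at pixel (278,215). I'll go to the blue head, taking a top frame first of the now-empty blue cup.

```bash
python3 -c "
from h import *
im=manip.grab_frame('top');cv2.imwrite('pics/t3.png',im)
k,l,st,ce=cv2.connectedComponentsWithStats(mask(im,'blue'))
for i in range(1,k):
  if st[i,4]>100 and ce[i][1]>120:
    h=cv2.convexHull(cv2.findNonZero((l==i).astype(np.uint8)));M=cv2.moments(h);u,v=M['m10']/M['m00'],M['m01']/M['m00'];print(st[i],u,v,ray('top',u,v,.05),ray('top',u,v,.152))
"
python3 -m inch '[[0.1,-0.4,0,0,0,0,0],[0.2,-0.8,0,0,0,0,0],[0.22,-0.91,0,0,0,0,0],[0.22,-0.91,0,0,0,0,0],[0.22,-0.91,0,0,0,0,0],[0.22,-0.91,0,0,0,0,0],[0.22,-0.91,0,0,0,0,0],[0.22,-0.91,0,0,0,0,0],[0.22,-0.91,0,0,0,0,0],[0.22,-0.91,0,0,0,0,0],[0.22,-0.91,0,0,0,0,0],[0.22,-0.91,0,0,0,0,0],[0.22,-0.91,0,0,0,0,0],[0.22,-0.91,0,0,0,0,0],[0.22,-0.91,0,0,0,0,0],[0.22,-0.91,0,0,0,0,0],[0.22,-0.91,0,0,0,0,0],[0.22,-0.91,0,0,0,0,0],[0.22,-0.91,0,0,0,0,0],[0.22,-0.91,0,0,0,0,0]]'
python3 -m inch '[[0.22,-0.91,0,0,0,0,0],[0.22,-0.91,0,0,0,0,0],[0.15,-0.7,0,0,0,0,0],[0.08,-0.3,0,0,0,0,0],[0,0,0,0,0,0,0],[0,0,0,0,0,0,0]]'
python3 -c "
from h import *
look('w4')"
```

```text
[105 157  20  21 325] 114.56359649122805 166.88815789473685 [0.63612487 0.31820907 0.05      ] [0.61604153 0.28629312 0.152     ]
[305 170  43  43 384] 326.05769000598445 191.14398563734292 [ 0.57910415 -0.12165117  0.05      ] [ 0.56442243 -0.11189882  0.152     ]
time: 11.15
eef_pos: [0.5934, 0.2029, 0.2291]
eef_rot: [3.141, 0.001, -0.005]
force: [-0.0, -0.7, 0.4]
grip_width: 0.0881
gripper_force: 0.0
time: 11.65
eef_pos: [0.6139, 0.2853, 0.2299]
eef_rot: [3.14, 0.001, -0.003]
force: [0.6, -0.6, 1.1]
grip_width: 0.0876
gripper_force: 0.0
[0.6139 0.2853 0.2299] 11.65
red [236, 144, 84, 74, 1408] cap [0.6413 0.2867] disc [0.6195 0.2873]
red [415, 278, 25, 21, 231] cap [0.5465 0.1511] disc [0.4842 0.0938]
yellow [0, 0, 101, 293, 11397] cap [0.6777 0.4926] disc [0.6714 0.5811]
yellow [255, 128, 9, 9, 64] cap [0.679  0.3002] disc [0.6733 0.3066]
yellow [392, 248, 57, 31, 618] cap [0.5709 0.1597] disc [0.519 0.106]
yellow [548, 266, 12, 21, 74] cap [ 0.5417 -0.0253] disc [ 0.4774 -0.1579]
yellow [267, 277, 11, 13, 92] cap [0.5553 0.2913] disc [0.4968 0.2938]
yellow [311, 286, 11, 13, 91] cap [0.546  0.2536] disc [0.4836 0.2401]
yellow [106, 297, 25, 52, 380] cap [0.5017 0.446 ] disc [0.4203 0.5146]
yellow [429, 297, 24, 52, 397] cap [0.5019 0.1242] disc [0.4206 0.0554]
yellow [257, 346, 261, 44, 2518] cap [0.4413 0.1681] disc [0.334 0.118]
blue [318, 0, 201, 54, 4898] cap [0.7727 0.1693] disc [0.807  0.1197]
blue [535, 185, 25, 60, 526] cap [0.6128 0.0131] disc [ 0.5788 -0.1031]
blue [253, 188, 52, 49, 1997] cap [0.618  0.2858] disc [0.5863 0.286 ]
blue [61, 245, 35, 33, 343] cap [0.5653 0.4731] disc [0.5111 0.5533]
```

```bash
python3 -m inch '[[0.1,-0.02,0.3,0,0,0,0],[0,0,0.6,0,0,0,0],[0,0,0.7,0,0,0,0],[0,0,0.7,0,0,0,0],[0,0,0.6,0,0,0,0],[0,0,0.4,0,0,0,0],[0,0,0.3,0,0,0,0],[0,0,0.2,0,0,0,0],[0,0,0.06,0,0,0,0],[0,0,0,0,0,0,0],[0,0,0,0,0,0,0.6],[0,0,0,0,0,0,1],[0,0,0,0,0,0,1],[0,0,0,0,0,0,1],[0,0,0,0,0,0,1],[0,0,0,0,0,0,1],[0,0,0,0,0,0,1],[0,0,0,0,0,0,1]]' 18
```

```text
time: 13.2
eef_pos: [0.6175, 0.286, 0.1154]
eef_rot: [3.142, 0.0, -0.0]
force: [0.3, 0.4, -1.0]
grip_width: 0.0434
gripper_force: 18.0
```

```bash
python3 -m inch '[[0,0,-0.2,0,0,0,1],[0,0,-0.4,0,0,0,1],[0,0,-0.6,0,0,0,1],[0,0,-0.6,0,0,0,1],[0,0,-0.6,0,0,0,1],[0,0,-0.6,0,0,0,1],[0,0,-0.5,0,0,0,1],[0,0,-0.4,0,0,0,1],[0,0,-0.2,0,0,0,1],[0,0,0,0,0,0,1],[0,0,0,0,0,0,1]]' 18
python3 -c "
from h import *
s=manip.state();print(s['eef_pos'],s['force'])
im=manip.grab_frame('wrist');cv2.imwrite('pics/w5.png',im)
c=manip.get_calibration('wrist');blobs(im,'red',c)"
python3 -m inch '[[-0.03,0.3,0,0,0,0,1],[-0.06,0.6,0,0,0,0,1],[-0.08,0.8,0,0,0,0,1],[-0.08,0.8,0,0,0,0,1],[-0.08,0.8,0,0,0,0,1],[-0.08,0.8,0,0,0,0,1],[-0.08,0.8,0,0,0,0,1],[-0.08,0.8,0,0,0,0,1],[-0.08,0.8,0,0,0,0,1],[-0.08,0.8,0,0,0,0,1],[-0.08,0.8,0,0,0,0,1],[-0.08,0.8,0,0,0,0,1],[-0.08,0.8,0,0,0,0,1],[-0.08,0.8,0,0,0,0,1],[-0.08,0.8,0,0,0,0,1],[-0.08,0.8,0,0,0,0,1],[-0.08,0.8,0,0,0,0,1],[-0.06,0.5,0,0,0,0,1],[-0.03,0.2,0,0,0,0,1],[0,0,0,0,0,0,1]]'
```

```text
time: 14.12
eef_pos: [0.6176, 0.286, 0.2386]
eef_rot: [-3.141, -0.0, -0.001]
force: [-0.0, -0.1, -2.7]
grip_width: 0.0441
gripper_force: 18.0
[0.61756314 0.28602778 0.23855794] [-0.02361606 -0.13561508 -2.74723644]
red [238, 147, 82, 70, 1336] cap [0.642  0.2867] disc [0.6198 0.2871]
red [418, 278, 19, 5, 63] cap [0.5521 0.1473] disc [0.4928 0.0899]
time: 15.83
eef_pos: [0.5753, -0.1235, 0.2374]
eef_rot: [-3.141, 0.004, 0.003]
force: [-0.1, 0.6, -3.0]
grip_width: 0.0441
gripper_force: 18.0
```

View pics/w5.png

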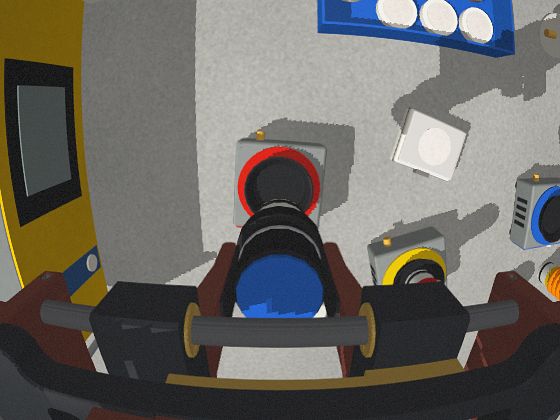

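The blue head hangs upright in the fingers, with the red cup empty behind it. Next I lower it into the blue cup.

```bash
python3 -m inch '[[0.09,-0.05,0.2,0,0,0,1],[0,0,0.4,0,0,0,1],[0,0,0.5,0,0,0,1],[0,0,0.5,0,0,0,1],[0,0,0.5,0,0,0,1],[0,0,0.5,0,0,0,1],[0,0,0.5,0,0,0,1],[0,0,0.4,0,0,0,1],[0,0,0.2,0,0,0,1],[0,0,0.1,0,0,0,1],[0,0,0.05,0,0,0,1],[0,0,0,0,0,0,1],[0,0,0,0,0,0,1]]' 18
```

```text
time: 16.92
eef_pos: [0.5793, -0.1206, 0.1239]
eef_rot: [3.141, 0.0, 0.002]
force: [-0.1, -0.6, -1.4]
grip_width: 0.0438
gripper_force: 18.0
```

```bash
python3 -m inch '[[0,0,0.1,0,0,0,1],[0,0,0.06,0,0,0,1],[0,0,0.05,0,0,0,1],[0,0,0.03,0,0,0,1],[0,0,0.03,0,0,0,1],[0,0,0.02,0,0,0,1],[0,0,0,0,0,0,1],[0,0,0,0,0,0,1]]' 18
```

```text
time: 17.58
eef_pos: [0.579, -0.1206, 0.1154]
eef_rot: [3.141, 0.0, 0.002]
force: [-2.3, 1.2, 5.8]
grip_width: 0.0438
gripper_force: 18.0
```

```bash
python3 -m inch '[[0,0,0,0,0,0,0.45],[0,0,0,0,0,0,0.35],[0,0,0,0,0,0,0.2],[0,0,0,0,0,0,0],[0,0,0,0,0,0,0],[0,0,0,0,0,0,0],[0,0,0,0,0,0,0],[0,0,-0.2,0,0,0,0],[0,0,-0.5,0,0,0,0],[0,0,-0.7,0,0,0,0],[0,0,-0.8,0,0,0,0],[0,0,-0.8,0,0,0,0],[0,0,-0.6,0,0,0,0],[0,0,-0.4,0,0,0,0],[0,0,0,0,0,0,0]]'
python3 -c "
from h import *
look('w6')"
python3 -m inch '[[-0.15,-0.39,0,0,0,0,0],[-0.27,-0.7,0,0,0,0,0],[-0.3,-0.8,0,0,0,0,0],[-0.3,-0.8,0,0,0,0,0],[-0.3,-0.8,0,0,0,0,0],[-0.3,-0.8,0,0,0,0,0],[-0.3,-0.8,0,0,0,0,0],[-0.3,-0.8,0,0,0,0,0],[-0.3,-0.8,0,0,0,0,0],[-0.27,-0.7,0,0,0,0,0],[-0.11,-0.16,0,0,0,0,0],[0,0,0,0,0,0,0],[0,0,0,0,0,0,0]]'
python3 -c "
from h import *
look('w7')"
```

```text
time: 18.83
eef_pos: [0.5798, -0.1208, 0.2381]
eef_rot: [3.14, 0.0, 0.009]
force: [0.4, -0.4, 0.7]
grip_width: 0.0878
gripper_force: 0.0
[ 0.5798 -0.1208  0.2381] 18.8333
red [0, 138, 20, 62, 541] cap [0.6252 0.1524] disc [0.6122 0.2648]
red [89, 249, 22, 31, 363] cap [0.5307 0.049 ] disc [0.4787 0.1189]
yellow [252, 133, 9, 9, 61] cap [ 0.6409 -0.1032] disc [ 0.6343 -0.0961]
yellow [77, 220, 59, 62, 923] cap [0.5473 0.0358] disc [0.5022 0.1002]
yellow [430, 268, 21, 23, 77] cap [ 0.5171 -0.2707] disc [ 0.4595 -0.3325]
yellow [332, 288, 35, 29, 813] cap [ 0.4958 -0.1837] disc [ 0.4294 -0.2097]
yellow [106, 299, 16, 50, 195] cap [0.4572 0.0522] disc [0.375  0.1234]
yellow [438, 300, 15, 49, 181] cap [ 0.4576 -0.2937] disc [ 0.3755 -0.365 ]
yellow [257, 346, 261, 44, 1823] cap [ 0.4002 -0.2426] disc [ 0.2945 -0.2929]
blue [18, 0, 181, 41, 3518] cap [0.7567 0.0414] disc [0.7978 0.1082]
blue [241, 145, 82, 74, 1306] cap [ 0.6053 -0.1226] disc [ 0.5841 -0.1235]
blue [246, 192, 78, 47, 1877] cap [ 0.5778 -0.1223] disc [ 0.5452 -0.1229]
time: 19.97
eef_pos: [0.4913, 0.1059, 0.2331]
eef_rot:
[... 787 characters left out ...]
6 ] disc [ 0.471  -0.1668]
yellow [169, 197, 10, 13, 101] cap [0.5019 0.1907] disc [0.4733 0.2264]
yellow [516, 211, 24, 31, 545] cap [ 0.4795 -0.1411] disc [ 0.4415 -0.2452]
yellow [106, 299, 11, 49, 165] cap [0.3739 0.2772] disc [0.2914 0.3493]
yellow [440, 300, 13, 49, 180] cap [ 0.3721 -0.065 ] disc [ 0.2889 -0.137 ]
yellow [453, 353, 37, 15, 114] cap [ 0.3127 -0.1187] disc [ 0.2044 -0.2133]
yellow [257, 366, 186, 24, 995] cap [0.3087 0.0313] disc [ 1.988e-01 -1.000e-04]
blue [441, 79, 54, 76, 1175] cap [ 0.5768 -0.0504] disc [ 0.5798 -0.1162]
blue [471, 102, 8, 35, 84] cap [ 0.5753 -0.0571] disc [ 0.5777 -0.1258]
blue [510, 102, 31, 43, 1019] cap [ 0.578  -0.1169] disc [ 0.5816 -0.2107]
```

View pics/w7.png

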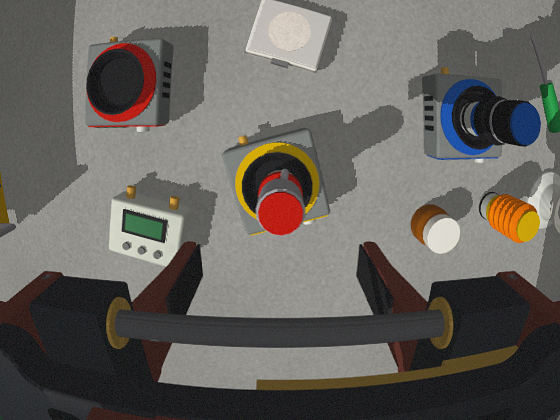

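Red head cap is at (280,213), i.e. (.493,.1055), and the blue head stands upright in the blue cup. I'll grasp the red head.

```bash
python3 -m inch '[[0.06,0,0.3,0,0,0,0],[0,0,0.6,0,0,0,0],[0,0,0.7,0,0,0,0],[0,0,0.7,0,0,0,0],[0,0,0.6,0,0,0,0],[0,0,0.5,0,0,0,0],[0,0,0.3,0,0,0,0],[0,0,0.2,0,0,0,0],[0,0,0.1,0,0,0,0],[0,0,0,0,0,0,0],[0,0,0,0,0,0,0.6],[0,0,0,0,0,0,1],[0,0,0,0,0,0,1],[0,0,0,0,0,0,1],[0,0,0,0,0,0,1],[0,0,0,0,0,0,1],[0,0,0,0,0,0,1],[0,0,0,0,0,0,1],[0,0,0,0,0,0,1]]' 18
```

```text
time: 21.6
eef_pos: [0.4936, 0.1059, 0.1142]
eef_rot: [3.142, 0.0, -0.0]
force: [-0.8, 0.5, 0.4]
grip_width: 0.0391
gripper_force: 18.0
```

```bash
python3 -m inch '[[0,0,-0.2,0,0,0,1],[0,0,-0.4,0,0,0,1],[0,0,-0.6,0,0,0,1],[0,0,-0.6,0,0,0,1],[0,0,-0.6,0,0,0,1],[0,0,-0.6,0,0,0,1],[0,0,-0.5,0,0,0,1],[0,0,-0.4,0,0,0,1],[0,0,-0.2,0,0,0,1],[0,0,0,0,0,0,1],[0,0,0,0,0,0,1]]' 18
cat >> h.py <<'E'
def tops(col):
    im=manip.grab_frame('top')
    k,l,st,ce=cv2.connectedComponentsWithStats(mask(im,col))
    for i in range(1,k):
        if st[i,4]>100 and ce[i][1]>120:
            h=cv2.convexHull(cv2.findNonZero((l==i).astype(np.uint8)));M=cv2.moments(h);u,v=M['m10']/M['m00'],M['m01']/M['m00'];print(col,st[i],u,v,ray('top',u,v,.05),ray('top',u,v,.152))
E
python3 -c "
from h import *
tops('red');look('w8')"
```

```text
time: 22.52
eef_pos: [0.4936, 0.106, 0.2369]
eef_rot: [3.142, 0.0, -0.001]
force: [0.4, 0.7, -3.9]
grip_width: 0.0395
gripper_force: 18.0
[0.4934 0.106  0.2362] 22.5667
red [89, 46, 68, 78, 1321] cap [0.6018 0.2312] disc [0.6143 0.2833]
red [90, 127, 70, 2, 100] cap [0.5665 0.2317] disc [0.5643 0.2841]
red [245, 208, 38, 41, 528] cap [0.4844 0.1191] disc [0.4481 0.1247]
red [292, 211, 22, 37, 301] cap [0.4823 0.0875] disc [0.4451 0.0799]
red [240, 262, 79, 56, 3689] cap [0.4225 0.1063] disc [0.3604 0.1065]
yellow [239, 138, 9, 9, 63] cap [0.5508 0.1333] disc [0.5421 0.1448]
yellow [236, 144, 83, 74, 1386] cap [0.5195 0.108 ] disc [0.4979 0.1089]
yellow [0, 162, 11, 69, 317] cap [0.5019 0.3954] disc [0.4729 0.5159]
yellow [128, 187, 9, 12, 88] cap [0.5122 0.2288] disc [0.4875 0.28  ]
yellow [485, 196, 13, 24, 62] cap [ 0.5005 -0.0866] disc [ 0.4708 -0.1667]
yellow [170, 198, 10, 13, 103] cap [0.5022 0.191 ] disc [0.4734 0.2265]
yellow [515, 211, 23, 31, 544] cap [ 0.4797 -0.1417] disc [ 0.4415 -0.2446]
yellow [192, 303, 16, 55, 406] cap [0.3764 0.1826] disc [0.2952 0.2145]
yellow [352, 303, 15, 55, 393] cap [0.3766 0.0297] disc [ 0.2954 -0.002 ]
yellow [158, 360, 299, 30, 3159] cap [0.3157 0.0713] disc [0.2092 0.057 ]
blue [439, 81, 55, 75, 1157] cap [ 0.5774 -0.0509] disc [ 0.5798 -0.1161]
blue [469, 105, 8, 33, 85] cap [ 0.5756 -0.0572] disc [ 0.5773 -0.125 ]
blue [508, 104, 30, 43, 1009] cap [ 0.578  -0.1167] disc [ 0.5806 -0.2093]
```

View pics/w8.png

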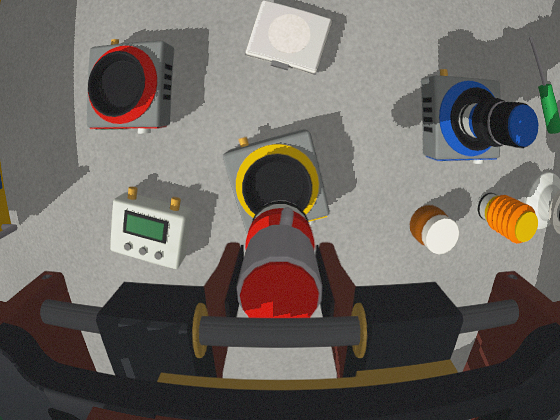

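The red head is held upright and the yellow cup is empty. Next is the red cup at (.615,.286).

```bash
python3 -m inch '[[0.2,-0.3,0,0,0,0,1],[0.4,-0.6,0,0,0,0,1],[0.5,-0.74,0,0,0,0,1],[0.5,-0.74,0,0,0,0,1],[0.5,-0.74,0,0,0,0,1],[0.5,-0.74,0,0,0,0,1],[0.5,-0.74,0,0,0,0,1],[0.5,-0.74,0,0,0,0,1],[0.3,-0.44,0,0,0,0,1],[0.15,-0.22,0,0,0,0,1],[0,0,0,0,0,0,1],[0,0,0,0,0,0,1],[0,0,0,0,0,0,1]]' 18
python3 -c "
from h import *
tops('yellow')"
```

```text
time: 23.7
eef_pos: [0.6148, 0.2853, 0.2372]
eef_rot: [3.141, -0.001, -0.0]
force: [-0.3, 1.3, -3.2]
grip_width: 0.0395
gripper_force: 18.0
yellow [193 212  44  44 463] 214.48874561701163 233.88892659201446 [0.49342621 0.10994951 0.05      ] [0.48686082 0.09776215 0.152     ]
yellow [432 232  20  20 326] 441.42177998894414 241.6229961304588 [ 0.47118545 -0.35624099  0.05      ] [ 0.46672695 -0.32426577  0.152     ]
yellow [358 238  21  21 326] 368.07065803667746 247.98921251348432 [ 0.46018611 -0.20508419  0.05      ] [ 0.45676958 -0.18742817  0.152     ]
```

```bash
python3 -m inch '[[0.02,-0.02,0.2,0,0,0,1],[0,0,0.4,0,0,0,1],[0,0,0.5,0,0,0,1],[0,0,0.5,0,0,0,1],[0,0,0.5,0,0,0,1],[0,0,0.5,0,0,0,1],[0,0,0.5,0,0,0,1],[0,0,0.4,0,0,0,1],[0,0,0.2,0,0,0,1],[0,0,0.1,0,0,0,1],[0,0,0.05,0,0,0,1],[0,0,0,0,0,0,1],[0,0,0,0,0,0,1]]' 18
```

```text
time: 24.83
eef_pos: [0.6161, 0.2867, 0.1228]
eef_rot: [-3.141, -0.0, -0.002]
force: [0.1, -0.2, -2.8]
grip_width: 0.0393
gripper_force: 18.0
```

```bash
python3 -m inch '[[0,0,0.1,0,0,0,1],[0,0,0.06,0,0,0,1],[0,0,0.05,0,0,0,1],[0,0,0.03,0,0,0,1],[0,0,0.03,0,0,0,1],[0,0,0.015,0,0,0,1],[0,0,0,0,0,0,1],[0,0,0,0,0,0,1]]' 18
```

```text
time: 25.5
eef_pos: [0.6159, 0.2866, 0.1142]
eef_rot: [-3.141, 0.0, -0.002]
force: [-0.7, -1.7, 3.9]
grip_width: 0.0391
gripper_force: 18.0
```

```bash
python3 -m inch '[[0,0,0,0,0,0,0.5],[0,0,0,0,0,0,0.4],[0,0,0,0,0,0,0.2],[0,0,0,0,0,0,0],[0,0,0,0,0,0,0],[0,0,0,0,0,0,0],[0,0,0,0,0,0,0],[0,0,-0.2,0,0,0,0],[0,0,-0.5,0,0,0,0],[0,0,-0.7,0,0,0,0],[0,0,-0.8,0,0,0,0],[0,0,-0.8,0,0,0,0],[0,0,-0.6,0,0,0,0],[0,0,-0.5,0,0,0,0],[0,0,0,0,0,0,0]]'
python3 -c "
from h import *
im=manip.grab_frame('wrist');blobs(im,'red',manip.get_calibration('wrist'))"
python3 -m inch '[[-0.1,0.4,0,0,0,0,0],[-0.2,0.8,0,0,0,0,0],[-0.22,0.91,0,0,0,0,0],[-0.22,0.91,0,0,0,0,0],[-0.22,0.91,0,0,0,0,0],[-0.22,0.91,0,0,0,0,0],[-0.22,0.91,0,0,0,0,0],[-0.22,0.91,0,0,0,0,0],[-0.22,0.91,0,0,0,0,0],[-0.22,0.91,0,0,0,0,0],[-0.22,0.91,0,0,0,0,0],[-0.22,0.91,0,0,0,0,0],[-0.22,0.91,0,0,0,0,0],[-0.22,0.91,0,0,0,0,0],[-0.22,0.91,0,0,0,0,0],[-0.22,0.91,0,0,0,0,0],[-0.22,0.91,0,0,0,0,0],[-0.22,0.91,0,0,0,0,0],[-0.22,0.91,0,0,0,0,0],[-0.22,0.91,0,0,0,0,0]]'
python3 -m inch '[[-0.22,0.91,0,0,0,0,0],[-0.22,0.91,0,0,0,0,0],[-0.15,0.7,0,0,0,0,0],[-0.08,0.3,0,0,0,0,0],[0,0,0,0,0,0,0],[0,0,0,0,0,0,0]]'
python3 -c "
from h import *
im=manip.grab_frame('wrist');blobs(im,'yellow',manip.get_calibration('wrist'),1000)"
```

```text
time: 26.75
eef_pos: [0.6166, 0.287, 0.2415]
eef_rot: [-3.139, -0.0, -0.011]
force: [-0.2, 0.2, 1.0]
grip_width: 0.0873
gripper_force: 0.0
red [239, 147, 82, 73, 1345] cap [0.6405 0.2869] disc [0.6187 0.2871]
red [259, 174, 22, 24, 149] cap [0.6408 0.2951] disc [0.6191 0.2987]
red [288, 176, 15, 22, 94] cap [0.6399 0.2746] disc [0.6178 0.2698]
red [259, 194, 57, 42, 1426] cap [0.6146 0.2835] disc [0.5822 0.2823]
time: 28.47
eef_pos: [0.487, -0.2419, 0.2344]
eef_rot: [-3.14, -0.0, 0.003]
force: [-0.3, 0.3, -0.2]
grip_width: 0.0879
gripper_force: 0.0
time: 28.97
eef_pos: [0.4678, -0.3249, 0.2352]
eef_rot: [-3.14, 0.001, 0.001]
force: [-0.5, -0.3, -0.8]
grip_width: 0.0878
gripper_force: 0.0
yellow [136, 187, 37, 39, 1085] cap [ 0.4753 -0.2208] disc [ 0.4457 -0.1776]
yellow [257, 191, 49, 48, 1832] cap [ 0.468  -0.3257] disc [ 0.4355 -0.3261]
yellow [257, 346, 261, 44, 2256] cap [ 0.2901 -0.4437] disc [ 0.1834 -0.4933]
```

Above the yellow head, within 1 mm. I descend from .2352 to .1119 (4.1 units) and grip.

```bash
python3 -m inch '[[0,0.03,0.3,0,0,0,0],[0,0,0.6,0,0,0,0],[0,0,0.7,0,0,0,0],[0,0,0.7,0,0,0,0],[0,0,0.6,0,0,0,0],[0,0,0.5,0,0,0,0],[0,0,0.3,0,0,0,0],[0,0,0.2,0,0,0,0],[0,0,0.15,0,0,0,0],[0,0,0,0,0,0,0],[0,0,0,0,0,0,0.6],[0,0,0,0,0,0,1],[0,0,0,0,0,0,1],[0,0,0,0,0,0,1],[0,0,0,0,0,0,1],[0,0,0,0,0,0,1],[0,0,0,0,0,0,1]]' 18
python3 -m inch '[[0,0,-0.2,0,0,0,1],[0,0,-0.4,0,0,0,1],[0,0,-0.6,0,0,0,1],[0,0,-0.6,0,0,0,1],[0,0,-0.6,0,0,0,1],[0,0,-0.6,0,0,0,1],[0,0,-0.6,0,0,0,1],[0,0,-0.4,0,0,0,1],[0,0,-0.2,0,0,0,1],[0,0,0,0,0,0,1],[0,0,0,0,0,0,1]]' 18
```

```text
time: 30.43
eef_pos: [0.4679, -0.3264, 0.1149]
eef_rot: [3.141, 0.0, 0.001]
force: [-0.5, 0.1, 1.4]
grip_width: 0.0517
gripper_force: 18.0
time: 31.35
eef_pos: [0.4678, -0.3263, 0.2402]
eef_rot: [-3.141, -0.0, 0.001]
force: [-0.1, -0.3, -2.7]
grip_width: 0.0517
gripper_force: 18.0
```

```bash
python3 -m inch '[[0.02,-0.3,0,0,0,0,1],[0.04,-0.6,0,0,0,0,1],[0.05,-0.82,0,0,0,0,1],[0.05,-0.82,0,0,0,0,1],[0.05,-0.82,0,0,0,0,1],[0.05,-0.82,0,0,0,0,1],[0.05,-0.82,0,0,0,0,1],[0.05,-0.82,0,0,0,0,1],[0.05,-0.82,0,0,0,0,1],[0.05,-0.82,0,0,0,0,1],[0.05,-0.82,0,0,0,0,1],[0.05,-0.82,0,0,0,0,1],[0.05,-0.82,0,0,0,0,1],[0.05,-0.82,0,0,0,0,1],[0.05,-0.82,0,0,0,0,1],[0.05,-0.82,0,0,0,0,1],[0.05,-0.82,0,0,0,0,1],[0.04,-0.6,0,0,0,0,1],[0.02,-0.6,0,0,0,0,1],[0,0,0,0,0,0,1]]' 18
python3 -m inch '[[0,0,0,0,0,0,1],[0,0,0,0,0,0,1]]' 18
```

```text
time: 33.02
eef_pos: [0.4929, 0.1088, 0.239]
eef_rot: [-3.14, -0.006, 0.004]
force: [-1.1, 0.1, -3.1]
grip_width: 0.0514
gripper_force: 18.0
time: 33.18
eef_pos: [0.4934, 0.1054, 0.2398]
eef_rot: [3.141, 0.0, -0.002]
force: [-0.4, 1.0, -1.6]
grip_width: 0.0522
gripper_force: 18.0
```

```bash
python3 -m inch '[[0.04,-0.1,0.2,0,0,0,1],[0,0,0.4,0,0,0,1],[0,0,0.5,0,0,0,1],[0,0,0.5,0,0,0,1],[0,0,0.5,0,0,0,1],[0,0,0.5,0,0,0,1],[0,0,0.5,0,0,0,1],[0,0,0.4,0,0,0,1],[0,0,0.2,0,0,0,1],[0,0,0.1,0,0,0,1],[0,0,0.1,0,0,0,1],[0,0,0,0,0,0,1],[0,0,0,0,0,0,1]]' 18
```

```text
time: 34.27
eef_pos: [0.4954, 0.1087, 0.1243]
eef_rot: [-3.141, -0.0, -0.002]
force: [0.0, 0.1, -2.8]
grip_width: 0.0516
gripper_force: 18.0
```

```bash
python3 -m inch '[[0,0,0.1,0,0,0,1],[0,0,0.07,0,0,0,1],[0,0,0.06,0,0,0,1],[0,0,0.03,0,0,0,1],[0,0,0.03,0,0,0,1],[0,0,0.02,0,0,0,1],[0,0,0,0,0,0,1],[0,0,0,0,0,0,1]]' 18
```

```text
time: 34.93
eef_pos: [0.4952, 0.1087, 0.1149]
eef_rot: [-3.142, -0.0, -0.001]
force: [-1.7, -0.3, 2.0]
grip_width: 0.0515
gripper_force: 18.0
```

Seated. Now release, lift, back away towards -x and check everything.

```bash
python3 -m inch '[[0,0,0,0,0,0,0.35],[0,0,0,0,0,0,0.3],[0,0,0,0,0,0,0.2],[0,0,0,0,0,0,0],[0,0,0,0,0,0,0],[0,0,0,0,0,0,0],[0,0,0,0,0,0,0],[0,0,-0.2,0,0,0,0],[0,0,-0.5,0,0,0,0],[0,0,-0.7,0,0,0,0],[0,0,-0.8,0,0,0,0],[0,0,-0.8,0,0,0,0],[0,0,-0.6,0,0,0,0],[0,0,-0.6,0,0,0,0],[-0.6,0,0,0,0,0,0],[-0.8,0,0,0,0,0,0],[-0.8,0,0,0,0,0,0],[-0.8,0,0,0,0,0,0],[-0.6,0,0,0,0,0,0],[0,0,0,0,0,0,0]]'
python3 -c "
from h import *
a=manip.grab_frame('top');b=manip.grab_frame('scene')
cv2.imwrite('pics/tend.png',a);cv2.imwrite('pics/send.png',b)
cv2.imwrite('pics/end.png',np.vstack([cv2.resize(a[100:290,90:470],(600,300)),cv2.resize(b[120:310,110:490],(600,300))]))
tops('blue');tops('red');tops('yellow')
for n,x in (('top',a),('scene',b)):
  d=cv2.absdiff(x,cv2.imread(f'pics/{n}0.png')).max(2)
  for w,(u,v) in dict(jar=(.420,-.105),box=(.665,.10),drv=(.63,-.29)).items():
    p=proj(n,[u,v,.03]).astype(int);q=d[p[1]-14:p[1]+15,p[0]-14:p[0]+15];print(n,w,p,(q>40).sum())
"
```

```text
time: 36.6
eef_pos: [0.3854, 0.1088, 0.242]
eef_rot: [-3.141, -0.001, -0.004]
force: [0.3, 0.5, 1.4]
grip_width: 0.088
gripper_force: 0.0
blue [305 170  43  43 721] 326.15739402697494 190.97157996146433 [ 0.57946269 -0.12186665  0.05      ] [ 0.564747   -0.11209389  0.152     ]
red [108 156  43  43 357] 129.4025439580995 177.4158872677391 [0.61346732 0.28689993 0.05      ] [0.59553035 0.25794992 0.152     ]
red [106 160  18  17 247] 114.43067846607669 168.01991150442478 [0.63373284 0.31843828 0.05      ] [0.61387611 0.28650062 0.152     ]
yellow [193 212  44  44 431] 214.4517112843104 233.92544900033886 [0.49335204 0.11002572 0.05      ] [0.48679368 0.09783114 0.152     ]
yellow [199 221  20  20 315] 208.32086167800452 230.4331065759637 [0.50071988 0.12263941 0.05      ] [0.49346356 0.10924993 0.152     ]
yellow [358 238  21  21 338] 368.1501831501831 247.82312925170066 [ 0.46052388 -0.20525832  0.05      ] [ 0.45707536 -0.18758581  0.152     ]
top jar [318 268] 0
top box [220 153] 0
top drv [403 167] 319
scene jar [255 176] 0
scene box [321 275] 0
scene drv [144 224] 489
```

View pics/end.png

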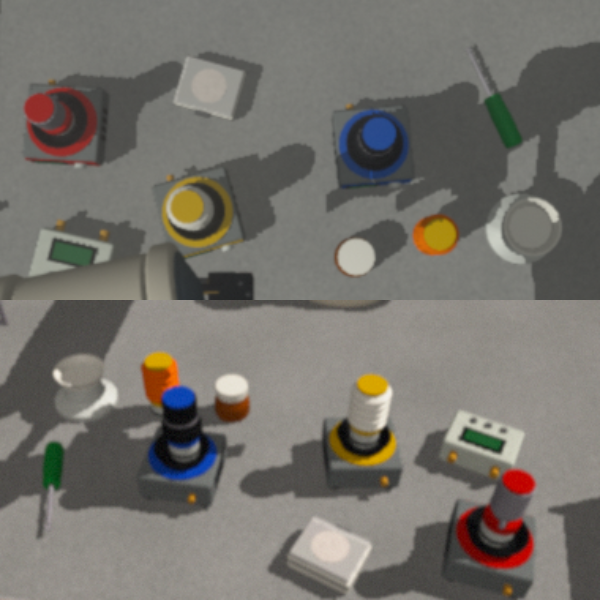

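All three heads stand upright in their matching cups: red at crop pixel (40,108), yellow at (187,207) and blue at (380,132). The stand is empty and the bystanders are unmoved. The screwdriver sits at the same pixels as before, and the difference there is the arm's shadow.

```bash
python3 -c "
from station import manip
print(manip.job_done())"
```

```text
the job is handed in; nothing more can be done
None
```

The red, blue and yellow heads now stand in their matching samplers, the stand is empty, the jar, filter box and screwdriver look unmoved in the final camera check, and the job was handed in at about 37 s of the 115 s limit (no verdict was shown).

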